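# Level an opened control unit on the stage plate with a wedge

## Task

The opened control unit on the stage plate slopes down towards its two short front feet, and it must be level and held so while a colleague photographs it with the hand-held microscope lens. Pick up the tapered levelling wedge from the bench, lay it flat on the plate and push it thin end first under the middle of the unit's front edge, between the feet, until the feet just lift off the plate and the circuit board is level, with the unit staying square against or close to the stop rail behind it. Finish while still gripping the wedge there with the unit's front resting on it; touch the unit only with the wedge and leave the other things on the bench alone.

Things in the scene. Friction and masses are not known exactly. Their poses are not given: they have to be found in the camera images.
- stage: Grey plate fixed on the bench, 280 mm deep (x), 180 wide (y), 12 thick, flat top with small dark holes. A steel stop rail, 20 mm deep, 140 wide, 16 high, stands across its far end, near face at x = +120 mm. Origin: centre of the plate's underside; x points from its open front to the rail, roughly away from the robot; z up.
- unit: Control unit, cover off, loose on the plate, about 0.7 kg: aluminium tray 120 mm deep (x), 100 wide (y), 16 high, circuit board in it, parts up to 4 mm above the rim. Origin: middle of the tray's lower front edge; x to the rear, z square to the board (vertical = level). It starts sloping 0.058 rad down to the front: origin 8.3 mm above the plate's top at first, 14 mm when level.
- foot_left (a point): Front rim of the underside of the unit's left front foot: x = 3, y = 40, z = -8.5 mm in the unit's frame. The two feet are round, 14 mm across, 8.5 mm long, centred at x = 10, y = +40 and -40 mm (66 mm free between them); they are 5.5 mm clear of the plate when the board is level.
- foot_right (a point): The same on the right front foot: x = 3, y = -40, z = -8.5 mm in the unit's frame.
- heel (a point): Where the unit pivots: middle of the lower front edge of the black connector block under its rear, at x = 98, z = -14 mm in the unit's frame. The block reaches to x = 124 mm, is 84 mm wide, and its underside lies flat on the plate when the unit is level. Its rear face starts 2 to 6 mm before the stop rail; when pushed, the unit may slide back against the rail.
- wedge: Plain aluminium wedge lying flat on the bench left or right of the plate, 110 mm long (x), 34 wide (y), 0.14 kg. Thin end, 3 mm high, at x = +55 mm; the top rises evenly 1 in 5 to 19 mm at x = -25 mm and stays 19 mm high over the grip end (fine dark ribs on its sides) to x = -55 mm. Origin: centre of the underside; x points to the thin end.
- wedge_tip (a point): Middle of the wedge's thin end, on its underside (x = 55, z = 0 mm in the wedge's frame). With the wedge flat on the plate along the unit's x, its top meets the unit's front edge with this point about 27 mm past the edge; the board is level at about 55 mm past; each 5 mm more lifts the edge 1 mm. Pushing takes 5 to 15 N; friction keeps the wedge from sliding out.
- wedge_grip (a point): Centre of the wedge's grip end: 34 mm across its y, 19 mm high, 40 mm behind the wedge's origin, 10 mm above its underside.
- parallel: Plain rectangular aluminium parallel block, 110 x 34 x 19 mm, not tapered, lying on the bench at the other side of the plate; not needed, leave it. Origin: centre of its underside.
- jar: Amber glass jar with white cap, 48 mm across, 62 mm high, standing on the bench; leave it. Origin: centre of its underside.
- slide_box: Blue plastic slide box, 87 x 102 mm, 35 mm high, on the bench; leave it. Origin: centre of its underside.
Things that resemble listed ones, but are neither listed nor needed, are in the scene too. Of the things shaped like the unit, the aluminium one is meant. Leave any blue look-alike of the wedge alone.

How it is judged (in metres and radians):
On the way:
1. the wedge's thin end is under the unit's front edge, between the feet, while the unit still stands on its front feet (x of wedge_tip in the frame of unit above 0.003 m and y of wedge_tip in the frame of unit between -0.03 and 0.03 m and z of wedge_tip in the frame of unit below 0 m and z of each of foot_left, foot_right in the frame of stage below 0.0135 m), for 0.1 s.
At the end, for the whole second after the job is handed in: Board level within 1.3 degrees, both front feet 1.5 mm or more off the plate, connector down on it within 10 mm of the rail and square within 0.1 rad; wedge flat on the plate, 30 mm or more under the edge between the feet, carrying over 1 N, gripped with over 3 N; robot off the unit; at rest (angle between unit's own z axis and vertical below 0.022 rad and z of each of foot_left, foot_right in the frame of stage above 0.0135 m and z of heel in the frame of stage below 0.015 m and x of unit in the frame of stage between -0.014 and 0.004 m and y of unit in the frame of stage between -0.025 and 0.025 m and angle between the x axis of unit and the x axis of stage, either way round below 0.1 rad and x of wedge_tip in the frame of unit above 0.03 m and y of wedge_tip in the frame of unit between -0.033 and 0.033 m and angle between wedge's own z axis and vertical below 0.05 rad and contact force between wedge and unit above 1 N and contact force between wedge and stage above 0.5 N and contact force between the fingers and wedge above 3 N and contact force between each of the arm, the fingers and unit below 0.3 N and linear speed of unit below 0.01 m/s); the arm keeps its last pose, push and grip.
It fails at once if the robot touches the unit itself with more than 1 N (contact force between any of the arm, the fingers and unit above 1 N).
It fails at once if the parallel block, jar or slide box is moved more than 15 mm (distance of any of parallel, jar, slide_box from where it was at the start of the episode above 0.015 m).
It also fails if it takes over 50 s, if anything falls off the work surface, if the arm or the gripper's body presses on something with over 40 N, if the wrist force passes 120 N, or if a joint passes its speed limit or range.

## Robot

A 6-joint arm with a two-finger parallel gripper is mounted at the origin on the work surface. World frame = base frame: x ahead of the robot, y to its left, z up, the work surface at z = 0. Lengths are in mm, angles in rad, forces in N, time in s.
With the tool pointing down it reaches from about 300 to 775 mm from the base axis. Payload 14.6 kg.
Tool frame: the origin (TCP) lies at the very end of the fingers, on their centre line; the grasp point (between the pads) lies 19 mm behind it; z points along the fingers, y is the line along which they close (so a half turn about z gives the same grasp; the last joint's range is limited). The gripper opens to 94 mm and grips with 3 to 60 N. Pads are 16 mm wide; open, the fingers measure 119 mm over their backs; the gripper's body (75 mm by 177 mm) begins 78 mm behind the grasp point.
Start: joints at [1.064, 0.3, 1.521, -0, 1.321, -0.067], TCP at [234.163, 497.651, 171.946] pointing down, gripper open.
Joint ranges: [-3.03, 3.03], [-0.79, 2.21], [0.23, 2.52], [-1.04, 4.18], [0, 3.07], [-2.55, 2.55]. Speed limits (rad/s): [2.22, 2.22, 2.57, 3.14, 3.14, 3.14].

## Interface

Orientations are given as a unit quaternion [w, x, y, z].
In Python, from bench import ctrl gives the robot as it stands.
- The arm moves only by the tool play_rows, never from a script. Its argument "rows" is one flat list of numbers, 7 for each row, row after row: the shift along the tool's x, y, z each as a share of 200 mm, from -1 to 1, then the turn, a rotation vector about the tool's x, y, z each as a share of 60 degrees, from -1 to 1, then the opening, from -1 (shut) to 1 (fully open). A call has 1 to 8 rows; each row is the pose to reach, as a shift and turn from the pose commanded when the call began, along the tool's axes at that moment; what a row does not reach only later rows make up. A row lasts 1/12 s, in which the tool goes at most 41.7 mm and 7.16 degrees, less where a joint would pass 70% of its speed; a pose out of reach is approached as far as the arm can. A call with a number of a shift or a turn outside -1 to 1 is refused whole. A call with a gripper value outside its range is refused whole. The fingers move at their own pace and stop on an object; "force" is the grip in N (left out, the last holds). Time passes only in rows, so rows that repeat a pose let the fingers close. It gives the time, the measured TCP pose, the force, the opening and the grip force at its end, in the units of the state.
- ctrl.observe(): the state, without advancing time (a new reading comes with each control period).
- ctrl.snapshot(name): name is "scene" or "top"; returns a dict with "frame" (384x512x3 uint8, blue, green, red), "fx", "fy", "cx", "cy" (pixels), "k1" (the pictures are not rectified: a ray, as slopes to the right and down, at radius r is drawn at 1 + k1 r^2 times it, then the intrinsics apply), "position" and "attitude" of the camera in the world. Camera axes: x right, y down, z forward; pixel columns grow to the right and rows downward; lengths in mm; the calibration is good to about 2 mm. A picture is of the moment at which its call begins. There is no depth.
- ctrl.close_job(): hands the job in; it is judged then, once.
The state is a dict: "clock": time; "qpos": joint angles; "joint_velocities": joint speeds; "effort": joint torques, N m; "eef_pos": TCP position; "orientation": TCP orientation; "wrist_force": force on the tool from outside, world axes, zero at the start; "ft_torque": the same for the moment, N m; "gripper_width": finger opening in mm; "grip_force": force on a finger pad.
Only numpy, scipy, OpenCV 4.12 (cv2) and the standard library are available. Lean on these libraries where they do the work, as an engineer would, in place of code of your own. Each camera call takes 0.05 s, during which the arm holds its last target. There are 200 camera calls.

## Working session

There is one attempt and no reset: what is moved stays moved. The work goes in short steps, Python scripts to look and compute and a tool call to move; the robot and the scene stay as the last step left them, time stands still between calls to the robot, and variables do not carry over. Pictures are saved under pics/ and viewed, at most 10 in all, crops included, and the job is handed in when it is done.

Besides the shell and the picture viewer there is one more tool, called after ">>>" as name(argument=value, ...) on one line, values as JSON. play_rows: Moves the arm, as the interface text tells. Its arguments: {"type":"object","properties":{"rows":{"type":"array"},"force":{"type":"number"}},"required":["rows"]}

```bash
mkdir -p pics; ls
cat > h.py <<'E'
import numpy as np, cv2, json
from bench import ctrl
from scipy.spatial.transform import Rotation as R
def snap(name,fn):
    s=ctrl.snapshot(name); cv2.imwrite('pics/'+fn+'.png',s['frame'])
    np.savez(fn+'.npz',**{k:np.array(v) for k,v in s.items()}); return s
def load(fn): return np.load(fn+'.npz')
def rot(s):
    a=np.array(s['attitude'],float)
    return a if a.shape==(3,3) else R.from_quat(a,scalar_first=True).as_matrix()
def ray(s,px):
    K=np.array([[s['fx'],0,s['cx']],[0,s['fy'],s['cy']],[0,0,1]],float)
    p=cv2.undistortPoints(np.array(px,float).reshape(-1,1,2),K,np.array([float(s['k1']),0,0,0])).reshape(-1,2)
    d=np.c_[p,np.ones(len(p))]@rot(s).T
    return np.array(s['position'],float),d
def onz(s,px,z):
    o,d=ray(s,px); return o+d*((z-o[2])/d[:,2])[:,None]
def tri(s1,p1,s2,p2):
    o1,d1=ray(s1,p1);o2,d2=ray(s2,p2);out=[]
    for a,b in zip(d1,d2):
        t=np.linalg.lstsq(np.c_[a,-b],o2-o1,rcond=None)[0]
        x=o1+a*t[0];y=o2+b*t[1]; out.append(np.r_[(x+y)/2,np.linalg.norm(x-y)])
    return np.array(out)
def proj(s,P):
    Rm=rot(s); c=(np.atleast_2d(P)-np.array(s['position'],float))@Rm
    q=c[:,:2]/c[:,2:]; q=q*(1+float(s['k1'])*(q**2).sum(1))[:,None]
    return q*[float(s['fx']),float(s['fy'])]+[float(s['cx']),float(s['cy'])]
E
python3 - <<'E'
from h import *
print(ctrl.observe())
for n in('scene','top'):
    s=snap(n,n+'0'); print({k:v for k,v in s.items() if k!='frame'})
E
```

```text
pics
{'clock': 0.0, 'qpos': array([ 1.06436933e+00,  3.00479753e-01,  1.52151881e+00, -8.41224059e-06,
        1.32072348e+00, -6.65957158e-02]), 'joint_velocities': array([ 5.08971608e-04, -1.04163784e-03, -5.38372674e-04,  1.24249599e-03,
       -6.36394600e-05, -8.99796720e-04]), 'effort': array([-1.61926910e-04, -5.31807232e+01, -3.52740562e+01,  7.08675524e-02,
        2.44271639e-02, -1.54728909e-04]), 'eef_pos': array([234.04872798, 497.40501927, 171.40795207]), 'orientation': array([-1.55678514e-04,  2.18146244e-01,  9.75915927e-01, -5.42827289e-04]), 'wrist_force': array([-0.1522429 , -0.40426693,  0.7342176 ]), 'ft_torque': array([-0.03872957, -0.02711051,  0.02298968]), 'grip_force': 0.0, 'gripper_width': 94.40625677307895}
{'fx': 392.57074147509707, 'fy': 392.57074147509707, 'cx': 254.12346716627658, 'cy': 191.57315249836415, 'k1': -0.0984455148722705, 'position': array([955.7582107 , 781.68740972, 749.65260455]), 'attitude': array([-0.1204944 ,  0.23081514,  0.86476706, -0.42939889])}
{'fx': 414.64308055706505, 'fy': 414.64308055706505, 'cx': 247.7655936016309, 'cy': 187.48825461573756, 'k1': -0.13482092469028045, 'position': array([ 251.09615204,  -27.04953927, 1136.45363582]), 'attitude': array([ 0.07402673, -0.69835823,  0.70763413, -0.07790867])}
```

View pics/scene0.png

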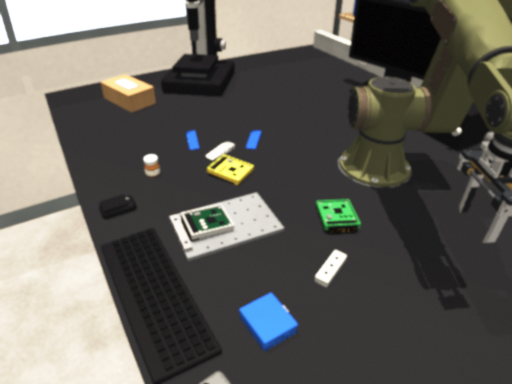

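View pics/top0.png

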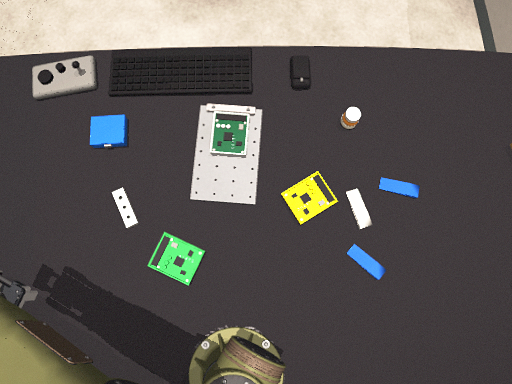

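The pictures show the stage at top (227,155), scene (225,222), with the aluminium unit on it. The candidates for the wedge are:
- the pale piece at top (358,208), scene (220,151)
- the white piece with dots at top (124,207), scene (331,267)
- the blue look-alikes at top (399,187) and (366,261)

Next is a close crop of the pale pieces and the unit.

Run:
```python
from h import *
def crop(n,c,r,size=(400,300)):
    f=cv2.imread(f'pics/{n}.png'); x,y=c
    return cv2.resize(f[y-r*3//4:y+r*3//4,x-r:x+r],size,interpolation=cv2.INTER_CUBIC)
a=np.vstack([np.hstack([crop('scene0',(220,151),32),crop('top0',(358,208),32)]),np.hstack([crop('scene0',(331,267),32),crop('top0',(124,207),32)])])
cv2.imwrite('pics/c1.png',a)
b=np.vstack([cv2.resize(cv2.imread('pics/scene0.png')[185:265,160:290],(790,486)[:2] if 0 else (487,300),interpolation=cv2.INTER_CUBIC)])
t=cv2.resize(cv2.imread('pics/top0.png')[95:210,185:270],(443,600),interpolation=cv2.INTER_CUBIC)
c=np.zeros((600,800,3),np.uint8); c[:,:443]=t; s=cv2.resize(cv2.imread('pics/scene0.png')[185:265,160:290],(357,220),interpolation=cv2.INTER_CUBIC); c[:220,443:]=s
cv2.imwrite('pics/c2.png',c)
```

```text
(no output)
```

View pics/c1.png

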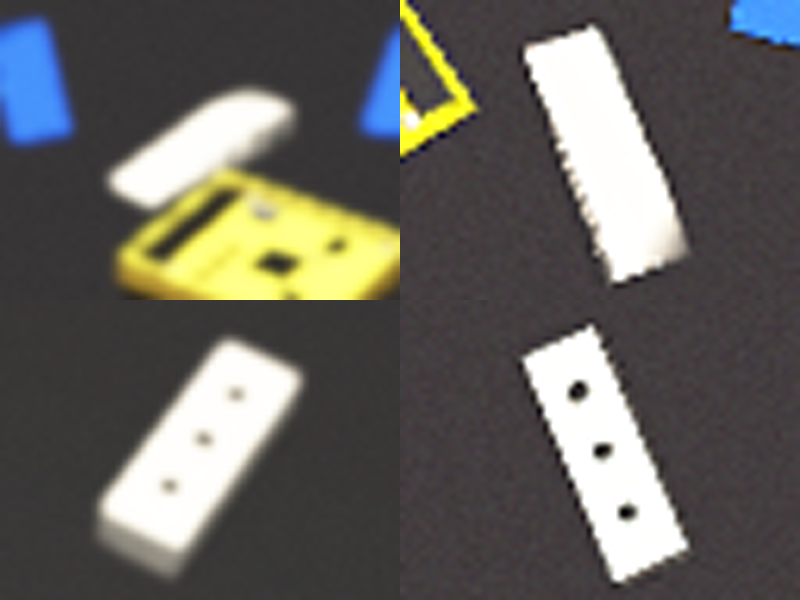

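View pics/c2.png

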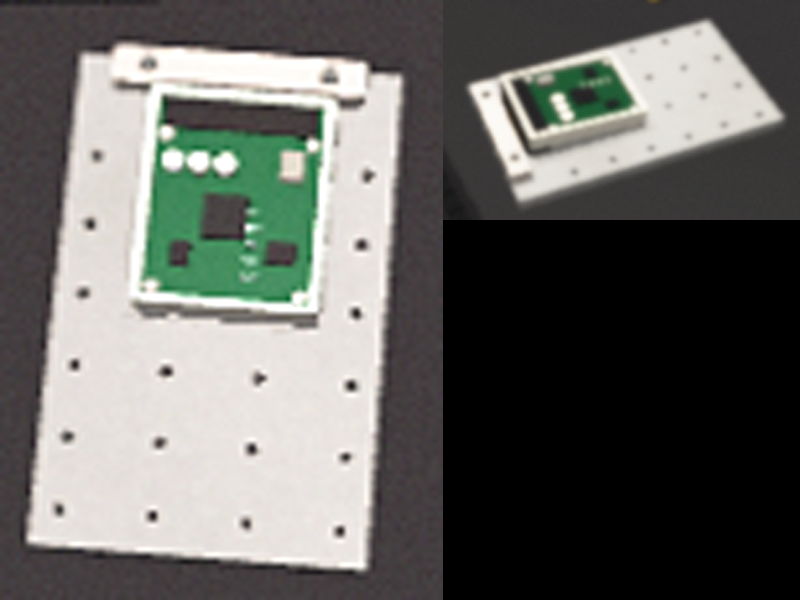

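The wedge is the pale piece at top (358,208). Its ribs are on the lower (robot) side, and in the scene view it tapers to the thin lower-left end at (208,158), so the thin end points away from the robot. The dotted block at top (124,207) is the parallel: its top is flat and equally high all along. The aluminium unit on the stage is at top (229,133), with its front edge facing the robot. Next I fit the poses by silhouette in both views.

```bash
cat > fit.py <<'E'
from h import *
from scipy.optimize import minimize
U=4
def mask(s,seed,lo=150,sat=70):
    f=cv2.resize(np.array(s['frame']),None,fx=U,fy=U,interpolation=cv2.INTER_CUBIC)
    m=((f.min(2)>lo)&(f.max(2).astype(int)-f.min(2)<sat)).astype(np.uint8)
    n,l=cv2.connectedComponents(m); k=l[int(seed[1]*U),int(seed[0]*U)]; assert k>0,seed
    p=np.argwhere(l==k)[:,::-1]; h=cv2.convexHull(p.astype(np.int32))
    out=np.zeros(m.shape,np.uint8); cv2.fillConvexPoly(out,h,1); return out
def model(P,p):  # p: x,y,z,yaw
    c,s=np.cos(p[3]),np.sin(p[3]); return P@np.array([[c,s,0],[-s,c,0],[0,0,1]])+p[:3]
def cost(p,P,views,masks):
    e=0
    for s,m in zip(views,masks):
        q=(proj(s,model(P,p))+.5)*U-.5
        o=np.zeros(m.shape,np.uint8); cv2.fillConvexPoly(o,cv2.convexHull(np.round(q*16).astype(np.int32)),1,shift=4)
        e+=(o!=m).sum()/m.sum()
    return e
def fit(P,p0,views,masks):
    b=None
    for k in range(3):
        sx=np.array([p0]+[np.array(p0)+d for d in np.diag([8,8,4,.08])/(k+1)])
        r=minimize(cost,p0,args=(P,views,masks),method='Nelder-Mead',options=dict(initial_simplex=sx,maxiter=300)); p0=r.x
    return r.x,r.fun
W=np.array([[x,y,z] for x,zz in((55,(0,3)),(-25,(0,19)),(-55,(0,19))) for z in zz for y in(-17,17)],float)
B=lambda x0,x1,y0,y1,z0,z1:np.array([[x,y,z] for x in(x0,x1) for y in(y0,y1) for z in(z0,z1)],float)
S=np.vstack([B(-140,140,-90,90,0,12),B(120,140,-70,70,12,28)])
E
python3 - <<'E'
from fit import *
t,s=load('top0'),load('scene0')
a=onz(t,[[358,208],[351.6,190],[366,227],[227,155],[229,203],[232,104]],10)
print(a.round(0))
d=a[1]-a[2]; 
print('wedge',fit(W,[*a[0][:2],0,np.arctan2(d[1],d[0])],[t,s],[mask(t,(358,208)),mask(s,(220,151))]))
for i,(v,c) in enumerate(((t,(358,208)),(s,(220,151)))): pass
d=a[5]-a[4]
for lo in(110,150):print('stage',fit(S,[*a[3][:2],0,np.arctan2(d[1],d[0])],[t,s],[mask(t,(227,190),lo),mask(s,(255,215),lo)]))
E
```

```text
[[ 435. -341.   10.]
 [ 486. -326.   10.]
 [ 382. -360.   10.]
 [ 592.   23.   10.]
 [ 454.   17.   10.]
 [ 748.    8.   10.]]
wedge (array([ 4.38720558e+02, -3.41618855e+02,  1.42045371e+00,  3.04294074e-01]), np.float64(0.2133122289822097))
stage (array([ 5.99835089e+02,  2.18649874e+01,  4.20294139e+00, -9.42098747e-02]), np.float64(0.050248434799581805))
stage (array([ 5.98836599e+02,  2.30991402e+01,  4.12157506e+00, -9.05898833e-02]), np.float64(0.07957977029393383))
```

Run:
```python
from fit import *
t,s=load('top0'),load('scene0')
for lo in(90,120):
    M=[mask(t,(358,208),lo),mask(s,(220,151),lo)]
    w,e=fit(W,[438,-341,0,.304],[t,s],M); print('wedge',lo,w.round(3),e)
    for v,m,n in((t,M[0],'t'),(s,M[1],'s')): print(n,fit(W,[438,-341,0,.304],[v],[m]))
# z by triangulated stage corners etc. separate-view fits
for v,c,n in((t,(227,190),'t'),(s,(255,215),'s')): print(n,fit(S,[599,22,2,-.092],[v],[mask(v,c,110)]))
def draw(v,polys,x0,y0,w,h,k):
    f=cv2.resize(np.array(v['frame'])[y0:y0+h,x0:x0+w],None,fx=k,fy=k,interpolation=cv2.INTER_CUBIC)
    for P,c in polys:
        q=((proj(v,P)+.5-[x0,y0])*k); cv2.polylines(f,[np.round(q*8).astype(np.int32)],True,c,1,cv2.LINE_AA,3)
    return f
st=np.array([599.5,22.2,4.1,-.093])
Pl=model(B(-140,140,-90,90,0,12),st)[[1,3,7,5]]
Ra=model(B(120,140,-70,70,12,28),st)[[1,3,7,5]]
th=.058;Ry=np.array([[np.cos(th),0,-np.sin(th)],[0,1,0],[np.sin(th),0,np.cos(th)]])
un=B(0,120,-50,50,0,16)@Ry.T+[-8,0,20.3]
print(un.round(1)[:2])
un=model(un,st)
wd=model(W,w)
pol=[(Pl,(0,0,255)),(Ra,(255,0,0)),(un[[1,3,7,5]],(255,0,255)),(wd[[2,3,7,6]],(0,0,255)),(wd[[0,1,9,8]],(255,0,0)),(wd[[6,7,11,10]],(255,0,255))]
a=draw(t,pol,185,95,85,115,5);b=draw(s,pol,160,185,130,80,2.8)
c=draw(t,pol,335,180,45,55,3.2); d=draw(s,pol,195,135,50,35,4)
o=np.zeros((600,800,3),np.uint8)
a=a[:570,:];o[:570,:425]=a;o[:b.shape[0],430:430+b.shape[1]]=b;o[230:230+c.shape[0],430:430+c.shape[1]]=c;o[440:440+d.shape[0],590:590+d.shape[1]]=d
cv2.imwrite('pics/ov1.png',o)
```

```text
wedge 90 [ 4.36868e+02 -3.41563e+02  3.10500e+00  2.81000e-01] 0.33166694164879285
t (array([ 4.35779773e+02, -3.41653682e+02,  4.96177173e+00,  2.75404561e-01]), np.float64(0.09791013584117032))
s (array([ 4.42051413e+02, -3.41373095e+02,  3.78971097e+00,  2.50362756e-01]), np.float64(0.2168421052631579))
wedge 120 [ 4.37157e+02 -3.41896e+02  1.74400e+00  2.95000e-01] 0.24932299486845733
t (array([ 4.36616085e+02, -3.41452247e+02,  4.12470173e+00,  2.83770756e-01]), np.float64(0.07417912075924511))
s (array([ 4.41664614e+02, -3.43355827e+02,  7.85556931e-01,  3.33503977e-01]), np.float64(0.14363320295523685))
t (array([ 5.98767010e+02,  2.31598421e+01,  3.52063674e+00, -9.14173530e-02]), np.float64(0.016124402387480575))
s (array([ 5.99967534e+02,  1.91487332e+01,  3.89041070e+00, -9.55157621e-02]), np.float64(0.015824549662595506))
[[ -8.  -50.   20.3]
 [ -8.9 -50.   36.3]]
```

View pics/ov1.png

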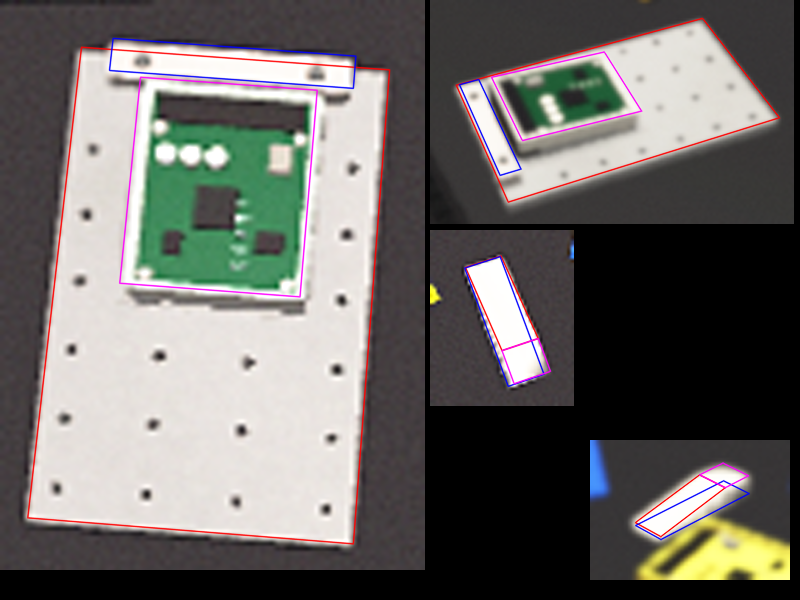

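The overlay shows the plate fitted to about 1–2 px. The unit's rim lies about 1.6 px to the right (about -4 mm in y) of the nominal (stage x = -8, y = 0). The wedge fits well, with its thin end away from the robot. Now I plan the approach and refine the unit's offset.

```bash
cat > plan.py <<'E'
from h import *
def steps(p,psi,way):  # way: list of (x,y,z,psi); tool x yaw psi, tool z down
    for w in way:
        d=np.array(w[:3])-p; c,s=np.cos(psi),np.sin(psi)
        tx=np.array([c,s,0]);ty=np.array([s,-c,0])
        sh=np.round(np.array([d@tx,d@ty,-d[2]])/200,3); r=round(-(w[3]-psi)/np.radians(60),3)
        print(sh,r); p=p+200*(sh[0]*tx+sh[1]*ty+sh[2]*np.array([0,0,-1])); psi-=r*np.radians(60)
    print('end',p.round(2),round(psi,4))
E
python3 - <<'E'
from plan import *; from fit import *
p=.29;g=np.array([437.5,-342.3])-42*np.array([np.cos(p),np.sin(p)]);print(g)
psi0=2*np.arctan2(.97592,.21815); print(psi0)
P=[(320,320),(370,140),(390,-40),(400,-210),tuple(g)]
steps(np.array([234.163,497.651,171.946]),psi0,[(*q,172 if i<4 else 100,psi0+(p-psi0)*(i+1)/5) for i,q in enumerate(P)])
# unit: green board hull, symmetric box (centre x free)
for n,seed in(('top0',(236,140)),('scene0',(213,227))):
    v=load(n);f=cv2.resize(np.array(v['frame']),None,fx=4,fy=4,interpolation=cv2.INTER_CUBIC).astype(int)
    m=((f[...,1]-f[...,2]>35)).astype(np.uint8); _,l=cv2.connectedComponents(m)
    x0=int(seed[0]*4);y0=int(seed[1]*4); sub=l[y0-60:y0+60,x0-60:x0+60]; k=np.bincount(sub[sub>0]).argmax()
    h=cv2.convexHull(np.argwhere(l==k)[:,::-1].astype(np.int32)); q=cv2.boxPoints(cv2.minAreaRect(h)) if n=='top0' else cv2.approxPolyN(h,4,ensure_convex=True).reshape(-1,2)
    q=(q+.5)/4-.5
    w=onz(v,q,40.)-[599.5,22.2,0]; a=-.093;c,s=np.cos(a),np.sin(a)
    print(n,q.round(1).tolist(),(w[:,:2]@np.array([[c,-s],[s,c]])).round(1).tolist())
E
```

```text
[ 397.25375723 -354.30999345]
2.7017579031953627
[-0.767 -0.621 -0.   ] 0.461
[-0.868 -0.344 -0.   ] 0.46
[-0.904 -0.051 -0.   ] 0.461
[-0.792  0.312 -0.   ] 0.46
[-0.514  0.507  0.36 ] 0.461
end [ 397.18 -354.28   99.95] 0.2901
top0 [[211.60000610351562, 150.6999969482422], [214.39999389648438, 118.4000015258789], [246.6999969482422, 121.19999694824219], [243.8000030517578, 153.5]] [[-7.0, 41.2], [88.6, 42.8], [87.2, -48.5], [-8.1, -48.3]]
scene0 [[198.4, 231.1], [189.4, 213.1], [219.4, 206.9], [229.4, 223.1]] [[90.3, 36.3], [89.8, -44.4], [3.2, -36.0], [3.3, 40.2]]
```

>>> play_rows(rows=[-0.767,-0.621,0,0,0,0.461,0.3,-0.767,-0.621,0,0,0,0.461,0.3,-0.767,-0.621,0,0,0,0.461,0.3,-0.767,-0.621,0,0,0,0.461,0.3,-0.767,-0.621,0,0,0,0.461,0.3,-0.767,-0.621,0,0,0,0.461,0.3,-0.767,-0.621,0,0,0,0.461,0.3,-0.767,-0.621,0,0,0,0.461,0.3])

```text
clock: 0.77
eef_pos: [320.0, 320.3, 171.9]
orientation: [-0.0, 0.445, 0.895, 0.0]
wrist_force: [-0.5, 0.5, -0.0]
gripper_width: 61.4
grip_force: 0.0
```

>>> play_rows(rows=[-0.868,-0.344,0,0,0,0.46,0.3,-0.868,-0.344,0,0,0,0.46,0.3,-0.868,-0.344,0,0,0,0.46,0.3,-0.868,-0.344,0,0,0,0.46,0.3,-0.868,-0.344,0,0,0,0.46,0.3,-0.868,-0.344,0,0,0,0.46,0.3,-0.868,-0.344,0,0,0,0.46,0.3,-0.868,-0.344,0,0,0,0.46,0.3])

```text
clock: 1.43
eef_pos: [369.9, 141.2, 171.8]
orientation: [-0.0, 0.645, 0.764, -0.0]
wrist_force: [1.0, 0.2, 0.8]
gripper_width: 61.1
grip_force: 0.0
```

>>> play_rows(rows=[-0.904,-0.051,0,0,0,0.461,0.3,-0.904,-0.051,0,0,0,0.461,0.3,-0.904,-0.051,0,0,0,0.461,0.3,-0.904,-0.051,0,0,0,0.461,0.3,-0.904,-0.051,0,0,0,0.461,0.3,-0.904,-0.051,0,0,0,0.461,0.3,-0.904,-0.051,0,0,0,0.461,0.3,-0.904,-0.051,0,0,0,0.461,0.3])

```text
clock: 2.1
eef_pos: [390.1, -38.5, 171.8]
orientation: [-0.0, 0.809, 0.588, -0.0]
wrist_force: [0.3, 0.2, -0.5]
gripper_width: 61.2
grip_force: 0.0
```

>>> play_rows(rows=[-0.792,0.312,0,0,0,0.46,0.3,-0.792,0.312,0,0,0,0.46,0.3,-0.792,0.312,0,0,0,0.46,0.3,-0.792,0.312,0,0,0,0.46,0.3,-0.792,0.312,0,0,0,0.46,0.3,-0.792,0.312,0,0,0,0.46,0.3,-0.792,0.312,0,0,0,0.46,0.3,-0.792,0.312,0,0,0,0.46,0.3])

```text
clock: 2.77
eef_pos: [400.4, -208.1, 172.0]
orientation: [-0.0, 0.926, 0.378, 0.0]
wrist_force: [1.0, -0.6, 0.4]
gripper_width: 60.9
grip_force: 0.0
```

>>> play_rows(rows=[-0.514,0.507,0.36,0,0,0.461,0.3,-0.514,0.507,0.36,0,0,0.461,0.3,-0.514,0.507,0.36,0,0,0.461,0.3,-0.514,0.507,0.36,0,0,0.461,0.3,-0.514,0.507,0.36,0,0,0.461,0.3,-0.514,0.507,0.36,0,0,0.461,0.3,-0.514,0.507,0.36,0,0,0.461,0.3,-0.514,0.507,0.36,0,0,0.461,0.3])

```text
clock: 3.43
eef_pos: [398.1, -352.9, 101.0]
orientation: [0.001, 0.989, 0.146, 0.0]
wrist_force: [-0.1, -0.3, 0.7]
gripper_width: 61.2
grip_force: 0.0
```

Run:
```python
from h import *
a=snap('top','top1')['frame'][150:270,300:430];b=snap('scene','scene1')['frame'][90:200,160:280]
o=np.zeros((400,800,3),np.uint8)
a=cv2.resize(a,None,fx=3,fy=3,interpolation=cv2.INTER_CUBIC);b=cv2.resize(b,None,fx=3.4,fy=3.4,interpolation=cv2.INTER_CUBIC)
o[:360,:390]=a;o[:374,392:800]=b; cv2.imwrite('pics/v1.png',o)
```

```text
(no output)
```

View pics/v1.png

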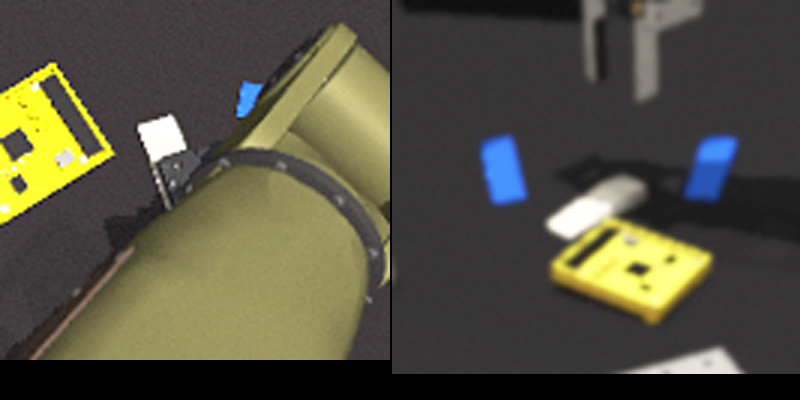

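The open fingers hang above the grip end (crop 590–645, 90), and the yellow board and the blue pieces are clear of them. I descend now.

>>> play_rows(rows=[0,0,0.1,0,0,0,0.3,0,0,0.2,0,0,0,0.3,0,0,0.3,0,0,0,0.3,0,0,0.37,0,0,0,0.3,0,0,0.42,0,0,0,0.3,0,0,0.45,0,0,0,0.3,0,0,0.47,0,0,0,0.3,0,0,0.48,0,0,0,0.3])

```text
clock: 4.2
eef_pos: [397.5, -354.3, 4.1]
orientation: [0.0, 0.989, 0.145, 0.0]
wrist_force: [-0.2, -0.6, -0.2]
gripper_width: 60.9
grip_force: 0.0
```

>>> play_rows(rows=[0,0,0,0,0,0,-0.4,0,0,0,0,0,0,-1,0,0,0,0,0,0,-1,0,0,0,0,0,0,-1,0,0,0,0,0,0,-1,0,0,0,0,0,0,-1,0,0,0,0,0,0,-1,0,0,0,0,0,0,-1], force=45)

```text
clock: 4.87
eef_pos: [397.2, -354.3, 4.0]
orientation: [0.0, 0.989, 0.145, 0.0]
wrist_force: [-1.2, -0.0, 0.0]
gripper_width: 10.8
grip_force: 0.0
```

The fingers closed past 34 mm, so the wedge is not between them. I look before doing anything else.

>>> play_rows(rows=[0,0,0,0,0,0,0.3,0,0,0,0,0,0,0.3,0,0,0,0,0,0,0.3,0,0,0,0,0,0,0.3,0,0,0,0,0,0,0.3,0,0,0,0,0,0,0.3])

```text
clock: 5.37
eef_pos: [397.2, -354.3, 4.0]
orientation: [0.0, 0.989, 0.145, 0.0]
wrist_force: [-0.4, 0.5, -0.7]
gripper_width: 48.1
grip_force: 0.0
```

Run:
```python
from h import *
a=snap('top','top2')['frame'][160:240,310:400];b=snap('scene','scene2')['frame'][105:185,175:265]
o=np.hstack([cv2.resize(x,(400,356),interpolation=cv2.INTER_CUBIC) for x in(a,b)])
v=load('scene2')
for P in([397.2,-354.3,4],): 
    q=(proj(v,np.array(P))[0]-[175,105]+.5)*400/90; cv2.circle(o,(int(q[0])+400,int(q[1])),3,(0,0,255),1)
cv2.imwrite('pics/v2.png',o)
```

```text
(no output)
```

View pics/v2.png

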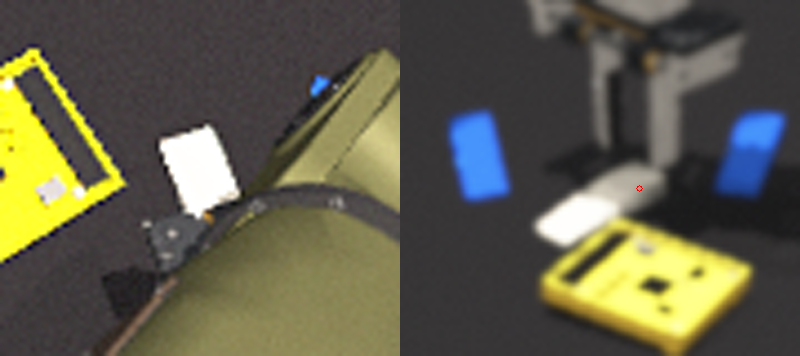

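The wedge has not moved. In the scene view both fingers stand behind it, so my wedge fit was biased. I triangulate its corners and the fingertips directly.

Run:
```python
from fit import *
t,s=load('top0'),load('scene0')
print('thin',tri(t,[[346,191.5],[357.2,188.3]],s,[[205.3,156.1],[212.3,160.3]]).round(1), 'other order',tri(t,[[346,191.5],[357.2,188.3]],s,[[212.3,160.3],[205.3,156.1]]).round(1))
print('thin z3 top',onz(t,[[346,191.5],[357.2,188.3]],3).round(1),'scene',onz(s,[[205.3,156.1],[212.3,160.3]],3).round(1))
print('grip z19 top',onz(t,[[372.1,224.8],[360.1,229.3]],19).round(1),'scene',onz(s,[[235.2,143.8],[225.1,141.1]],19).round(1))
s2=load('scene2');print('tips z4',onz(s2,[[223.4,139.9],[234.6,142.8]],4).round(1))
# raw brightness patch in the scene view and top view
g=np.array(s['frame']).mean(2).astype(int); print(g[136:164,202:240:1][:, ::2])
g=np.array(t['frame']).min(2).astype(int); print(g[186:233:2,342:376:2])
```

```text
thin [[ 493.7 -317.7    8.9   25.7]
 [ 484.9 -340.5  -14.5   27.3]] other order [[ 484.3 -312.6   -4.1    2.3]
 [ 494.3 -346.3   -2.3    1.4]]
thin z3 top [[ 483.8 -311.5    3. ]
 [ 492.6 -344.4    3. ]] scene [[ 498.  -339.     3. ]
 [ 488.1 -301.2    3. ]]
grip z19 top [[ 386.2 -374.8   19. ]
 [ 374.5 -340.3   19. ]] scene [[ 376.1 -339.2   19. ]
 [ 399.6 -375.3   19. ]]
tips z4 [[ 389.7 -410.5    4. ]
 [ 362.7 -369.9    4. ]]
[[ 53  53  53  54  54  55  53  54  53  55  54  53  56  54  54  55  55  54
   54]
 [ 53  54  54  55  55  54  54  54  54  53  54  55  54  54  52  54  54  54
   54]
 [ 55  54  52  53  55  54  54  56  55  53  55  54  54  55  54  53  54  54
   54]
 [ 54  54  53  54  54  55  53  54  54  54  53  55  55  56  55  53  54  54
   53]
 [ 53  52  54  53  54  55  53  55  54  54  54  57  69  75  62  54  54  54
   54]
 [ 54  53  54  53  53  53  53  53  53  54  61  90 128 134 101  67  56  55
   53]
 [ 52  53  54  54  54  53  53  55  54  64 108 172 209 211 183 126  69  53
   55]
 [ 53  52  55  53  54  53  54  54  58 107 198 239 246 245 241 209 111  57
   54]
 [ 55  53  54  54  
[... 2606 characters left out ...]
 63  63  62  51 210 255 252 253 252 253 254 229  56  61  66]
 [ 59  57  64  57  64  61  64 254 253 253 253 253 254 255  48  59  60]
 [ 64  61  60  62  63  62  50 188 255 253 254 253 254 247 101  64  60]
 [ 61  62  65  60  62  61  60  99 255 254 254 253 251 235 177  58  62]
 [ 61  63  63  55  61  61  62  55 238 255 254 254 242 221 170  52  59]
 [ 60  63  64  61  56  63  67  51 131 255 254 252 230 196 143  79  61]
 [ 60  62  57  62  59  60  57  59  79 255 255 255 172  79  54  61  61]
 [ 64  60  60  65  59  58  65  59  57 241 119  48  57  57  62  62  59]
 [ 64  61  61  60  59  61  63  65  61  57  63  63  64  63  62  62  60]
 [ 64  59  66  60  55  65  56  59  61  62  59  58  64  63  62  64  67]]
```

Run:
```python
from fit import *
s1=load('scene1');n=np.array([-np.sin(.29),np.cos(.29),0])
for v,T,w in((load('scene1'),[398,-353,101],30.5),(load('scene2'),[397.2,-354.3,4],24)):
    T=np.array(T,float); print(proj(v,[T-n*(w+6),T+n*(w+6)]).round(1))
    print(ctrl.observe()['qpos'].round(3), ctrl.observe()['gripper_width'])
f=load('scene2')['frame'][100:175,190:260]; f0=load('scene0')['frame'][100:175,190:260]
o=np.hstack([cv2.resize(x,None,fx=5.7,fy=5.7,interpolation=cv2.INTER_CUBIC) for x in(f,f0)])
o=np.clip(o.astype(float)**.7*4.5,0,255).astype(np.uint8)
for P in(T-n*30,T+n*30,T): 
    q=(proj(load('scene2'),P)[0]-[190,100]+.5)*5.7; cv2.circle(o,tuple(int(i) for i in q),3,(0,0,255),1)
cv2.imwrite('pics/v3.png',o); print(o.shape)
```

```text
[[220.6 120.4]
 [234.7 127. ]]
[-0.797  0.464  1.724  0.     0.953  0.484] 55.94118397881488
[[222.8 144.1]
 [234.  149.8]]
[-0.797  0.464  1.724  0.     0.953  0.484] 55.94118397881488
(428, 798, 3)
```

View pics/v3.png

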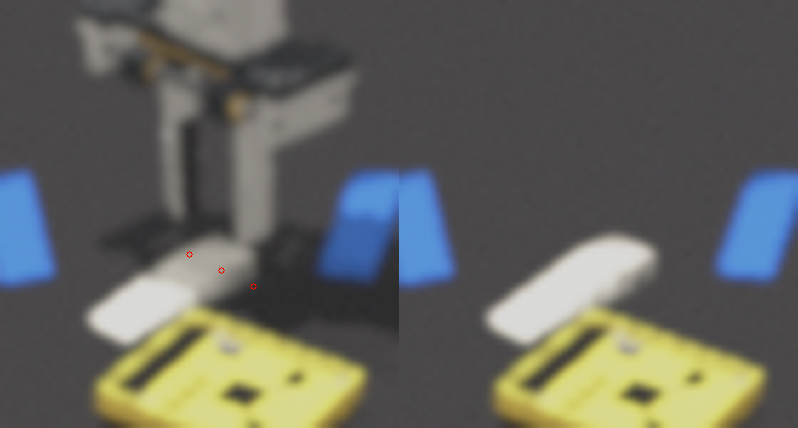

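Run:
```python
from fit import *
T=np.array([234,497.5,171.5]);n=np.array([.4257,.905,0]);tx=np.array([-.905,.4257,0])
for c in('scene0','top0'):
    v=load(c)
    for h in(0,25): print(c,h,proj(v,[T+n*53+[0,0,h],T+n*47+[0,0,h],T-n*47+[0,0,h],T-n*53+[0,0,h]]).round(1).tolist())
g=np.array(load('scene0')['frame']).mean(2).astype(int)
print(g[196:250:2,452:512:2])
```

```text
scene0 0 [[482.0, 253.7], [480.5, 251.7], [459.5, 222.4], [458.2, 220.7]]
scene0 25 [[486.3, 245.2], [484.8, 243.2], [463.0, 214.1], [461.7, 212.4]]
top0 0 [[8.0, 274.0], [10.0, 275.1], [41.7, 293.0], [43.8, 294.1]]
top0 25 [[2.4, 273.7], [4.4, 274.9], [36.6, 293.2], [38.8, 294.4]]
[[ 49  49  48  49  49  66 100 103  46  25  26  39  48  49  49  50  48  49
   48  55  86  87  66  58  41  26  43  64  71  79]
 [ 50  49  49  48  51  81 105  86  29  24  31  46  48  48  49  49  50  48
   49  47  48  40  55  67  49  29  26  42  66  83]
 [ 49  50  49  49  59  95 102  53  25  26  40  46  48  49  49  50  48  49
   50  48  34  23  33  44  40  49  53  29  40  60]
 [ 48  49  49  50  74 103  84  31  24  29  46  49  50  49  48  49  49  49
   50  44  27  22  22  30  38  84  95  48  28  35]
 [ 50  48  49  55  89 108  68  26  24  34  49  49  49  48  50  49  49  49
   49  44  27  22  22  24  54 102 110  96  69  52]
 [ 48  48  49  61  98  99  46  24  26  40  47  50  49  47  49  49  48  49
   49  48  37  26  24  34  86 114 116 127 132 122]
 [ 49  49  50  60  96  73  28  24  33  46  50  49  48  48  49  48  
[... 1858 characters left out ...]
 49  49  49  53  85 112
  122 140 145 142 113  61  52  54  53  53  53  53]
 [ 48  49  49  48  49  49  48  49  48  49  48  49  48  49  49  62 102 115
  132 143 142 133  81  53  53  53  53  54  53  52]
 [ 48  49  49  48  50  48  49  49  50  48  50  48  50  49  49  66  90  98
  104 100  95  84  56  54  53  52  54  53  53  53]
 [ 49  49  49  49  49  48  49  49  50  50  50  48  48  49  48  50  52  53
   52  52  51  50  50  52  53  54  52  52  52  54]
 [ 48  49  50  49  50  49  49  49  49  48  49  50  48  49  49  47  49  49
   48  49  50  49  48  52  53  54  53  53  53  52]
 [ 49  49  48  49  49  48  48  48  48  49  49  49  48  48  50  48  49  49
   48  50  48  49  49  51  53  53  53  52  52  53]]
```

The fingertips sit about 25 mm above the stated TCP in both poses (scene0 tips at (489,242) and (460,212), against a prediction of rows 253 and 221). So the fingers closed above the wedge. I now go down gently with the fingers open, watching the wrist force for contact with the bench.

>>> play_rows(rows=[0,0,0.015,0,0,0,0.3,0,0,0.03,0,0,0,0.3,0,0,0.045,0,0,0,0.3,0,0,0.06,0,0,0,0.3,0,0,0.06,0,0,0,0.3])

```text
clock: 5.88
eef_pos: [396.9, -354.0, -8.9]
orientation: [-0.0, 0.99, 0.145, -0.0]
wrist_force: [-1.2, 0.6, -0.1]
gripper_width: 61.1
grip_force: 0.0
```

>>> play_rows(rows=[0,0,0.01,0,0,0,0.3,0,0,0.015,0,0,0,0.3,0,0,0.02,0,0,0,0.3,0,0,0.02,0,0,0,0.3])

```text
clock: 6.22
eef_pos: [397.2, -354.2, -12.2]
orientation: [-0.0, 0.989, 0.145, -0.0]
wrist_force: [-0.9, -0.4, 1.5]
gripper_width: 60.9
grip_force: 0.0
```

>>> play_rows(rows=[0,0,0.005,0,0,0,0.3,0,0,0.01,0,0,0,0.3,0,0,0.015,0,0,0,0.3,0,0,0.015,0,0,0,0.3])

```text
clock: 6.55
eef_pos: [397.2, -354.2, -15.2]
orientation: [-0.0, 0.99, 0.145, -0.0]
wrist_force: [0.0, 0.1, 0.5]
gripper_width: 60.8
grip_force: 0.0
```

>>> play_rows(rows=[0,0,0.005,0,0,0,0.3,0,0,0.01,0,0,0,0.3,0,0,0.015,0,0,0,0.3,0,0,0.015,0,0,0,0.3])

```text
clock: 6.88
eef_pos: [397.1, -354.2, -18.3]
orientation: [-0.0, 0.989, 0.145, -0.0]
wrist_force: [0.1, -0.9, -0.1]
gripper_width: 61.4
grip_force: 0.0
```

>>> play_rows(rows=[0,0,0.005,0,0,0,0.3,0,0,0.01,0,0,0,0.3,0,0,0.01,0,0,0,0.3])

```text
clock: 7.13
eef_pos: [397.1, -354.2, -20.2]
orientation: [-0.0, 0.989, 0.145, -0.0]
wrist_force: [-0.8, -0.7, 0.3]
gripper_width: 61.3
grip_force: 0.0
```

>>> play_rows(rows=[0,0,0.005,0,0,0,0.3,0,0,0.01,0,0,0,0.3,0,0,0.01,0,0,0,0.3])

```text
clock: 7.38
eef_pos: [397.2, -354.2, -22.3]
orientation: [-0.0, 0.989, 0.145, -0.0]
wrist_force: [-0.2, 0.3, -0.2]
gripper_width: 61.1
grip_force: 0.0
```

>>> play_rows(rows=[0,0,0.005,0,0,0,0.3,0,0,0.01,0,0,0,0.3,0,0,0.01,0,0,0,0.3])

```text
clock: 7.63
eef_pos: [397.1, -354.2, -24.3]
orientation: [-0.0, 0.989, 0.145, -0.0]
wrist_force: [-0.1, 0.2, 0.5]
gripper_width: 60.9
grip_force: 0.0
```

>>> play_rows(rows=[0,0,0.005,0,0,0,0.3,0,0,0.005,0,0,0,0.3])

```text
clock: 7.8
eef_pos: [397.2, -354.2, -25.2]
orientation: [-0.0, 0.99, 0.145, -0.0]
wrist_force: [-0.1, 0.5, -0.1]
gripper_width: 61.0
grip_force: 0.0
```

>>> play_rows(rows=[0,0,0.005,0,0,0,0.3,0,0,0.005,0,0,0,0.3])

```text
clock: 7.97
eef_pos: [397.2, -354.2, -26.2]
orientation: [-0.0, 0.989, 0.145, -0.0]
wrist_force: [0.7, 0.2, -0.2]
gripper_width: 61.2
grip_force: 0.0
```

>>> play_rows(rows=[0,0,0,0,0,0,-0.1,0,0,0,0,0,0,-0.3,0,0,0,0,0,0,-1,0,0,0,0,0,0,-1,0,0,0,0,0,0,-1,0,0,0,0,0,0,-1,0,0,0,0,0,0,-1,0,0,0,0,0,0,-1], force=45)

```text
clock: 8.63
eef_pos: [397.2, -354.3, -26.0]
orientation: [0.0, 0.989, 0.145, 0.0]
wrist_force: [-0.2, 0.0, 0.5]
gripper_width: 33.3
grip_force: 44.7
```

The wedge is gripped at 33.3 mm, and its underside is 26 mm above the stated TCP z. I lift it and carry it in front of the unit.

Run:
```python
from plan import *
steps(np.array([397.18,-354.28,-26.05]),.2901,[(397.18,-354.28,74,.2901),(420,-180,74,.1),(449.9,33,74,-.093)])
```

```text
[ 0.   0.  -0.5] -0.0
[ 0.359 -0.802 -0.   ] 0.182
[ 0.254 -1.045 -0.   ] 0.184
end [449.88  32.97  73.95] -0.0932
```

>>> play_rows(rows=[0,0,-0.05,0,0,0,-1,0,0,-0.15,0,0,0,-1,0,0,-0.25,0,0,0,-1,0,0,-0.35,0,0,0,-1,0,0,-0.45,0,0,0,-1,0,0,-0.5,0,0,0,-1,0,0,-0.5,0,0,0,-1])

```text
clock: 9.22
eef_pos: [398.0, -355.0, 76.4]
orientation: [0.001, 0.989, 0.145, 0.001]
wrist_force: [-0.7, -0.5, -0.9]
gripper_width: 33.7
grip_force: 44.7
```

>>> play_rows(rows=[0.045,-0.1,0,0,0,0.023,-1,0.09,-0.2,0,0,0,0.046,-1,0.15,-0.35,0,0,0,0.08,-1,0.22,-0.5,0,0,0,0.11,-1,0.29,-0.65,0,0,0,0.14,-1,0.33,-0.74,0,0,0,0.16,-1,0.359,-0.802,0,0,0,0.182,-1,0.359,-0.802,0,0,0,0.182,-1])

```text
clock: 9.88
eef_pos: [419.8, -177.8, 73.1]
orientation: [-0.001, 0.999, 0.05, -0.001]
wrist_force: [0.3, 0.1, -1.2]
gripper_width: 33.3
grip_force: 44.7
```

>>> play_rows(rows=[0.03,-0.12,0,0,0,0.023,-1,0.06,-0.25,0,0,0,0.046,-1,0.1,-0.4,0,0,0,0.08,-1,0.14,-0.56,0,0,0,0.11,-1,0.18,-0.72,0,0,0,0.14,-1,0.22,-0.88,0,0,0,0.16,-1,0.24,-0.98,0,0,0,0.184,-1,0.24,-0.98,0,0,0,0.184,-1])

```text
clock: 10.55
eef_pos: [448.4, 22.0, 73.3]
orientation: [-0.0, 0.999, -0.046, -0.0]
wrist_force: [0.2, -0.9, -1.8]
gripper_width: 33.5
grip_force: 44.7
```

Run:
```python
from plan import *; from fit import *
p=np.array([397.18,-354.28,73.95]);psi=.2901
for sh,r in(((.359,-.802),.182),((.24,-.98),.184)):
    c,s=np.cos(psi),np.sin(psi); p=p+200*(sh[0]*np.array([c,s,0])+sh[1]*np.array([s,-c,0])); psi-=r*np.radians(60)
o=ctrl.observe(); print('cmd',p.round(2),psi,o['eef_pos'].round(1),o['orientation'].round(4),o['grip_force'],o['gripper_width'])
t,s=snap('top','top3'),snap('scene','scene3')
# predicted wedge: underside 100 above bench, origin 42 ahead of TCP
w=[p[0]+42*np.cos(psi),p[1]+42*np.sin(psi),100,psi]; P=model(W,w)
f=[]
for v,k in((t,(190,150)),(s,(190,170))):
    x,y=k; a=np.array(v['frame'])[y:y+110,x:x+145].copy(); a=cv2.resize(a,(400,303),interpolation=cv2.INTER_CUBIC); q=(proj(v,P)-[x,y]+.5)*400/145
    for poly in([2,3,7,6],[6,7,11,10],[0,1,3,2]): cv2.polylines(a,[np.round(q[poly]).astype(np.int32)],True,(0,0,255),1)
    f.append(a)
    print(proj(v,P[[2,3]]).round(1).tolist())
cv2.imwrite('pics/v4.png',cv2.resize(np.hstack(f),(800,303)))
```

```text
cmd [448.39  19.75  73.95] -0.09317430373795468 [448.4  22.   73.3] [-2.00e-04  9.99e-01 -4.57e-02 -5.00e-04] 44.66690719127655 33.54247543155883
[[236.5, 162.6], [223.5, 161.6]]
[[237.6, 184.7], [242.5, 191.4]]
```

View pics/v4.png

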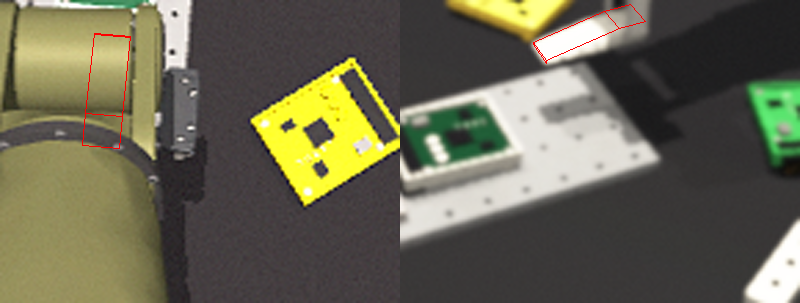

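The predicted outline of the held wedge coincides with the picture (thin end at scene crop (535–550, 45–62)), so the grasp offset of 42 mm and the heights are confirmed. The wedge's shadow on the plate shows that it is in front of the unit. I lower it to just above the plate in line with the unit's middle.

>>> play_rows(rows=[0,-0.03,0.06,0,0,0,-1,0,-0.067,0.14,0,0,0,-1,0,-0.067,0.22,0,0,0,-1,0,-0.067,0.29,0,0,0,-1,0,-0.067,0.35,0,0,0,-1,0,-0.067,0.39,0,0,0,-1,0,-0.067,0.41,0,0,0,-1,0,-0.067,0.41,0,0,0,-1])

```text
clock: 11.32
eef_pos: [449.3, 32.3, -8.7]
orientation: [0.0, 0.999, -0.047, -0.001]
wrist_force: [-0.4, 0.5, -0.7]
gripper_width: 33.6
grip_force: 44.7
```

>>> play_rows(rows=[0,0,0,0,0,0,-1,0,0,0,0,0,0,-1])

```text
clock: 11.48
eef_pos: [450.1, 32.9, -7.5]
orientation: [0.0, 0.999, -0.047, 0.001]
wrist_force: [-0.2, 0.8, -1.2]
gripper_width: 33.9
grip_force: 44.7
```

>>> play_rows(rows=[0,0,0.01,0,0,0,-1,0,0,0.02,0,0,0,-1,0,0,0.02,0,0,0,-1,0,0,0.02,0,0,0,-1])

```text
clock: 11.82
eef_pos: [449.6, 33.1, -12.1]
orientation: [0.0, 0.999, -0.046, -0.0]
wrist_force: [0.7, -0.5, -0.9]
gripper_width: 33.6
grip_force: 44.7
```

>>> play_rows(rows=[0,0,0.005,0,0,0,-1,0,0,0.005,0,0,0,-1,0,0,0.005,0,0,0,-1])

```text
clock: 12.07
eef_pos: [449.7, 33.1, -13.1]
orientation: [0.0, 0.999, -0.047, -0.0]
wrist_force: [0.0, 0.9, -1.1]
gripper_width: 33.7
grip_force: 44.7
```

>>> play_rows(rows=[0,0,0.005,0,0,0,-1,0,0,0.005,0,0,0,-1,0,0,0.005,0,0,0,-1])

```text
clock: 12.32
eef_pos: [449.7, 33.1, -14.0]
orientation: [-0.0, 0.999, -0.047, 0.0]
wrist_force: [1.4, 0.4, -1.0]
gripper_width: 33.7
grip_force: 44.7
```

>>> play_rows(rows=[0,0,0.005,0,0,0,-1,0,0,0.005,0,0,0,-1,0,0,0.005,0,0,0,-1])

```text
clock: 12.57
eef_pos: [449.7, 33.1, -14.2]
orientation: [0.0, 0.999, -0.047, 0.0]
wrist_force: [-6.5, -0.7, 15.3]
gripper_width: 33.5
grip_force: 44.7
```

Run:
```python
from h import *
print(ctrl.observe()['wrist_force'].round(2),ctrl.observe()['ft_torque'].round(2))
```

```text
[-6.45 -0.65 15.32] [-0.06  1.47 -0.01]
```

Contact with the plate came at -14.2, as expected for a 12 mm plate. I ease the pressure and slide forward.

>>> play_rows(rows=[0,0,-0.0025,0,0,0,-1,0.02,0,-0.0025,0,0,0,-1,0.05,0,-0.0025,0,0,0,-1,0.08,0,-0.0025,0,0,0,-1,0.11,0,-0.0025,0,0,0,-1,0.14,0,-0.0025,0,0,0,-1,0.16,0,-0.0025,0,0,0,-1,0.16,0,-0.0025,0,0,0,-1])

```text
clock: 13.23
eef_pos: [481.9, 30.1, -14.1]
orientation: [-0.0, 0.999, -0.047, -0.0]
wrist_force: [-3.3, -0.1, 9.6]
gripper_width: 33.4
grip_force: 44.7
```

>>> play_rows(rows=[0.02,0,0,0,0,0,-1,0.04,0,0,0,0,0,-1,0.06,0,0,0,0,0,-1,0.08,0,0,0,0,0,-1,0.1,0,0,0,0,0,-1,0.1,0,0,0,0,0,-1])

```text
clock: 13.73
eef_pos: [501.8, 28.3, -14.1]
orientation: [-0.0, 0.999, -0.047, -0.0]
wrist_force: [-3.1, -0.5, 9.5]
gripper_width: 33.4
grip_force: 44.7
```

Run:
```python
from h import *
o=ctrl.observe();print(o['eef_pos'],o['wrist_force'].round(2),o['ft_torque'].round(2))
t,s=snap('top','top4'),snap('scene','scene4')
a=t['frame'][95:215,185:285];b=s['frame'][180:260,165:285]
o=np.zeros((560,800,3),np.uint8);a=cv2.resize(a,(330,396),interpolation=cv2.INTER_CUBIC);b=cv2.resize(b,(468,312),interpolation=cv2.INTER_CUBIC)
o[:396,:330]=a;o[:312,332:]=b;cv2.imwrite('pics/v5.png',o[:400])
```

```text
[501.78721886  28.29929223 -14.07225771] [-3.14 -0.49  9.46] [ 0.12  0.71 -0.01]
```

>>> play_rows(rows=[0.02,0,0,0,0,0,-1,0.04,0,0,0,0,0,-1,0.05,0,0,0,0,0,-1,0.05,0,0,0,0,0,-1])

```text
clock: 14.17
eef_pos: [511.4, 27.4, -14.1]
orientation: [-0.0, 0.999, -0.047, -0.0]
wrist_force: [-6.0, 0.3, 10.3]
gripper_width: 33.5
grip_force: 44.7
```

>>> play_rows(rows=[0.01,0,0,0,0,0,-1,0.02,0,0,0,0,0,-1,0.02,0,0,0,0,0,-1])

```text
clock: 14.42
eef_pos: [515.3, 27.0, -14.1]
orientation: [-0.0, 0.999, -0.047, -0.0]
wrist_force: [-7.2, 1.3, 10.5]
gripper_width: 33.3
grip_force: 44.7
```

>>> play_rows(rows=[0.01,0,0,0,0,0,-1,0.02,0,0,0,0,0,-1,0.02,0,0,0,0,0,-1])

```text
clock: 14.67
eef_pos: [519.3, 26.7, -14.1]
orientation: [-0.0, 0.999, -0.047, -0.0]
wrist_force: [-6.0, 1.0, 10.9]
gripper_width: 34.0
grip_force: 44.7
```

>>> play_rows(rows=[0.01,0,0,0,0,0,-1,0.02,0,0,0,0,0,-1,0.02,0,0,0,0,0,-1])

```text
clock: 14.92
eef_pos: [523.0, 26.3, -14.1]
orientation: [-0.0, 0.999, -0.047, -0.001]
wrist_force: [-7.6, 0.9, 12.1]
gripper_width: 33.5
grip_force: 44.7
```

>>> play_rows(rows=[0.01,0,0,0,0,0,-1,0.02,0,0,0,0,0,-1,0.02,0,0,0,0,0,-1])

```text
clock: 15.17
eef_pos: [526.4, 26.0, -14.1]
orientation: [-0.0, 0.999, -0.047, -0.001]
wrist_force: [-11.9, 0.4, 15.8]
gripper_width: 33.2
grip_force: 44.7
```

>>> play_rows(rows=[0.01,0,0,0,0,0,-1,0.02,0,0,0,0,0,-1,0.03,0,0,0,0,0,-1,0.03,0,0,0,0,0,-1])

```text
clock: 15.5
eef_pos: [532.4, 25.5, -14.1]
orientation: [-0.0, 0.999, -0.047, -0.001]
wrist_force: [-11.4, 1.7, 14.8]
gripper_width: 33.8
grip_force: 44.7
```

>>> play_rows(rows=[0.01,0,0,0,0,0,-1,0.02,0,0,0,0,0,-1,0.03,0,0,0,0,0,-1,0.03,0,0,0,0,0,-1])

```text
clock: 15.83
eef_pos: [538.5, 24.9, -14.1]
orientation: [-0.0, 0.999, -0.047, -0.001]
wrist_force: [-11.4, 0.4, 14.4]
gripper_width: 33.4
grip_force: 44.7
```

>>> play_rows(rows=[0.01,0,0,0,0,0,-1,0.02,0,0,0,0,0,-1,0.03,0,0,0,0,0,-1,0.03,0,0,0,0,0,-1])

```text
clock: 16.17
eef_pos: [544.5, 24.3, -14.1]
orientation: [-0.0, 0.999, -0.047, -0.001]
wrist_force: [-10.7, 0.9, 14.8]
gripper_width: 33.6
grip_force: 44.7
```

>>> play_rows(rows=[0.01,0,0,0,0,0,-1,0.02,0,0,0,0,0,-1,0.03,0,0,0,0,0,-1,0.04,0,0,0,0,0,-1,0.04,0,0,0,0,0,-1,0.04,0,0,0,0,0,-1])

```text
clock: 16.67
eef_pos: [552.4, 23.6, -14.1]
orientation: [-0.0, 0.999, -0.047, -0.001]
wrist_force: [-11.3, 1.6, 13.1]
gripper_width: 33.5
grip_force: 44.7
```

Run:
```python
from fit import *
o=ctrl.observe();print(o['eef_pos'].round(2),o['orientation'].round(4),o['wrist_force'].round(2),o['ft_torque'].round(2))
s=snap('scene','scene5')
def quad(v,seed=(213,227)):
    f=cv2.resize(np.array(v['frame']),None,fx=4,fy=4,interpolation=cv2.INTER_CUBIC).astype(int)
    m=(f[...,1]-f[...,2]>35).astype(np.uint8); _,l=cv2.connectedComponents(m); x,y=seed[0]*4,seed[1]*4
    sub=l[y-60:y+60,x-60:x+60];k=np.bincount(sub[sub>0]).argmax()
    h=cv2.convexHull(np.argwhere(l==k)[:,::-1].astype(np.int32)); return cv2.approxPolyN(h,4,ensure_convex=True).reshape(-1,2)/4
q0,q1=quad(load('scene0')),quad(s); print(q0.tolist(),q1.tolist())
# unit model prediction of outline, before (x=-8, slope .058) and now (x=-4, level)
st=np.array([599.5,22.,0,-.093])
def unit(x,y,z,th,P): 
    c,n=np.cos(th),np.sin(th); return model(P@np.array([[c,0,n],[0,1,0],[-n,0,c]])+[x,y,z],st)
Q=np.array([[8,-44,14],[8,44,14],[102,44,14],[102,-44,14]],float)
a=proj(s,unit(-8,-3,20.3,.058,Q));
for x in(-4,-6,-8): print(x,'pred shift per corner',(proj(s,unit(x,-3,26,0,Q))-a).round(1).tolist())
v=s; P=np.array([[0,-50,16],[0,50,16],[120,50,16],[120,-50,16],[0,-50,0],[0,50,0]],float)
x0,y0,k=165,185,6.2; im=cv2.resize(np.array(v['frame'])[y0:y0+80,x0:x0+125],None,fx=k,fy=k,interpolation=cv2.INTER_CUBIC)
dr=lambda p,c: cv2.polylines(im,[np.round((proj(v,p)-[x0,y0]+.5)*k*8).astype(np.int32)],True,c,1,cv2.LINE_AA,3)
u=unit(-4,-3,26,0,P); dr(u[:4],(255,0,255)); dr(u[[0,1,5,4]],(255,0,255))
e=o['eef_pos'];psi=-.0932; w=model(W,[e[0]+42*np.cos(psi),e[1]+42*np.sin(psi),12,psi]); dr(w[[2,3,7,6]],(0,0,255)); dr(w[[6,7,11,10]],(0,0,255))
cv2.imwrite('pics/v6.png',im)
```

```text
[552.42  23.59 -14.08] [-1.000e-04  9.989e-01 -4.650e-02 -1.100e-03] [-11.26   1.56  13.07] [0.22 2.12 0.01]
[[198.75, 231.5], [189.75, 213.5], [219.75, 207.25], [229.75, 223.5]] [[198.25, 231.5], [189.5, 213.5], [219.25, 206.0], [229.25, 222.25]]
-4 pred shift per corner [[-1.7, -1.0], [-1.7, -1.0], [-1.8, 0.6], [-1.7, 0.5]]
-6 pred shift per corner [[-1.0, -1.2], [-1.0, -1.2], [-1.1, 0.4], [-1.0, 0.3]]
-8 pred shift per corner [[-0.3, -1.3], [-0.3, -1.4], [-0.3, 0.2], [-0.3, 0.1]]
```

View pics/v6.png

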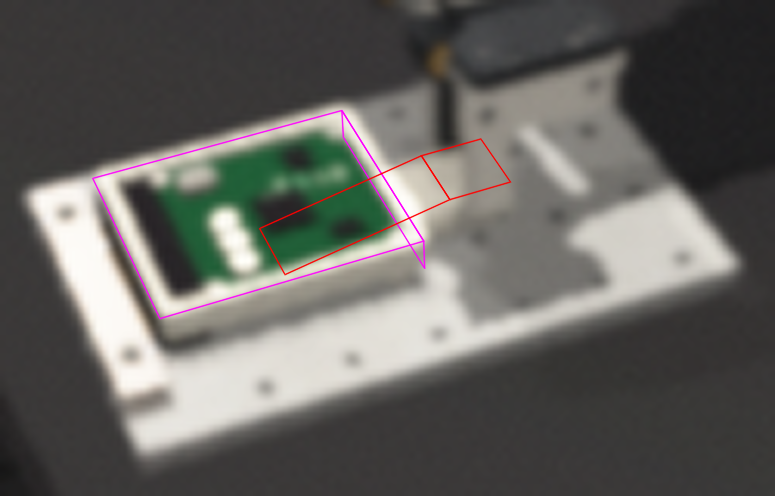

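The board's front corners have risen about 1.25 px (1.3 expected for level) and its rear corners have not moved. The wedge is centred between the feet and the fingers are well clear of the unit. I refine the tilt by sub-pixel registration against the earlier picture.

```bash
cat > tilt.py <<'E'
from fit import *
from scipy.optimize import least_squares
st=np.array([599.5,22.,0,-.093])
def unit(x,y,th,P,yaw=0):  # pivot on heel: underside point (98,-14) stays at plate z=12
    c,n=np.cos(th),np.sin(th); R_=np.array([[c,0,n],[0,1,0],[-n,0,c]]); h=np.array([98,0,-14.])
    cy,sy=np.cos(yaw),np.sin(yaw)
    return model((((P-h)@R_)@np.array([[cy,sy,0],[-sy,cy,0],[0,0,1]]))+h+[x,y,26],st)
def run(a,b,y0=-3.):
    va,vb=load(a),load(b); Q=np.array([[X,Y,15] for X in(12,35,60,85) for Y in(-38,-13,13,38)],float)
    best=[]
    qa=proj(va,unit(-8,y0,.058,Q))
    g=[np.array(v['frame']).astype(np.float32)[...,2 if 0 else 1] for v in(va,vb)]
    m=np.zeros(g[0].shape,np.uint8); cv2.fillConvexPoly(m,np.round(proj(va,unit(-8,y0,.058,np.array([[3,-47,15],[3,47,15],[117,47,15],[117,-47,15]],float)))).astype(np.int32),255)
    cc,M=cv2.findTransformECC(g[0],g[1],np.eye(2,3,dtype=np.float32),cv2.MOTION_AFFINE,(3,500,1e-7),m,3)
    qb=np.c_[qa,np.ones(len(qa))]@M.T; D=qb-qa
    r=least_squares(lambda p:(proj(va,unit(-8+p[0],y0+p[1],.058-p[2],Q,p[3]))-qa-D).ravel(),[1,0,.03,0],x_scale=[1,1,.01,.01])
    print(a,b,'cc',round(cc,4),'dx dy dtheta dyaw',r.x.round(4),'rms',round(np.sqrt((r.fun**2).mean()),3))
if __name__=='__main__':
    import sys
    for p in sys.argv[1:]: run(*p.split(','))
E
python3 tilt.py scene0,scene1 scene0,scene4 scene0,scene5 scene4,scene5 top0,top4
```

```text
scene0 scene1 cc 1.0 dx dy dtheta dyaw [-0.0013  0.0066 -0.0002  0.0005] rms 0.003
scene0 scene4 cc 0.92 dx dy dtheta dyaw [ 0.4898 -1.1501 -0.0156  0.0071] rms 0.454
scene0 scene5 cc 0.9832 dx dy dtheta dyaw [ 0.4135 -1.1602  0.0387 -0.0064] rms 0.236
scene4 scene5 cc 0.9882 dx dy dtheta dyaw [ 0.8845 -1.2085  0.0201  0.0159] rms 0.223
top0 top4 cc 0.8684 dx dy dtheta dyaw [-2.7045e+00 -3.4970e-01  8.6500e-02  2.4000e-03] rms 0.169
```

```bash
cat > lk.py <<'E'
from tilt import *
import sys
U=4
def prep(v):
    g=cv2.resize(np.array(v['frame']),None,fx=U,fy=U,interpolation=cv2.INTER_CUBIC).astype(np.float32).mean(2); g=np.log(g+10)
    d=g-cv2.GaussianBlur(g,(0,0),10); sd=np.sqrt(cv2.GaussianBlur(d*d,(0,0),14)); return np.clip(d/(sd+.02)*45+128,0,255).astype(np.uint8)
def run(a,b,y0=-3.):
    va,vb=load(a),load(b); A,B_=prep(va),prep(vb); m=np.zeros(A.shape,np.uint8)
    cv2.fillConvexPoly(m,np.round(U*proj(va,unit(-8,y0,.058,np.array([[-2,-52,16],[-2,52,16],[122,52,16],[122,-52,16]],float)))).astype(np.int32),255)
    p=cv2.goodFeaturesToTrack(A,60,.05,10,mask=m,blockSize=9); k=dict(winSize=(25,25),maxLevel=1)
    q,s,e=cv2.calcOpticalFlowPyrLK(A,B_,p,None,**k); r,s2,_=cv2.calcOpticalFlowPyrLK(B_,A,q,None,**k)
    ok=(s.ravel()>0)&(s2.ravel()>0)&(np.linalg.norm(r-p,axis=2).ravel()<.8)&(np.linalg.norm(q-p,axis=2).ravel()<24)
    pa,pb=((z.reshape(-1,2)[ok]+.5)/U-.5 for z in(p,q))
    # lift pixels to unit top plane z=15
    from scipy.optimize import fsolve
    X=np.array([fsolve(lambda u:proj(va,unit(-8,y0,.058,np.array([[u[0],u[1],15.]])))[0]-pp,[60,0]) for pp in pa]); Q=np.c_[X,np.full(len(X),15.)]
    r=least_squares(lambda p:(proj(va,unit(-8+p[0],y0+p[1],.058-p[2],Q,p[3]))-pb).ravel(),[1,0,.03,0],x_scale=[1,1,.01,.01],loss='soft_l1',f_scale=.15)
    J=r.jac; cov=np.linalg.inv(J.T@J)*np.median(np.abs(r.fun))**2*2.2
    print(a,b,len(pa),'dx dy dth dyaw',r.x.round(4),'sd',np.sqrt(np.diag(cov)).round(4),'medres',np.median(np.abs(r.fun)).round(3))
for p in sys.argv[1:]: run(*p.split(','))
E
python3 lk.py scene0,scene2 scene0,scene3 scene0,scene4 scene0,scene5 scene3,scene5
```

```text
scene0 scene2 45 dx dy dth dyaw [ 0.007   0.0077 -0.0002 -0.0002] sd [0.0037 0.0064 0.0001 0.0001] medres 0.005
scene0 scene3 45 dx dy dth dyaw [ 0.0296  0.0008 -0.0007  0.0004] sd [0.004  0.0069 0.0001 0.0001] medres 0.005
scene0 scene4 45 dx dy dth dyaw [ 0.0111  0.0028 -0.0004  0.0001] sd [0.0054 0.0093 0.0002 0.0001] medres 0.007
scene0 scene5 44 dx dy dth dyaw [-0.1977 -0.2534  0.0598 -0.0069] sd [0.0914 0.1186 0.003  0.0025] medres 0.08
scene3 scene5 46 dx dy dth dyaw [-0.2611 -0.2096  0.061  -0.0088] sd [0.1141 0.1345 0.0035 0.003 ] medres 0.097
```

Registration gives a tilt change of 0.060 ± 0.003 rad, against 0.058 needed. The unit has not slid, and its yaw changed by less than 0.01 rad. The wedge presses on the plate and is gripped with 45 N. I hand in.

```bash
python3 -c "
from bench import ctrl
print(ctrl.close_job())"
```

```text
the job is handed in; nothing more can be done
None
```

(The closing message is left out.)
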